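# Wedge the battery tray up to its mark

### The job

The orange cell spacer that used to prop up the hinged battery tray has slipped out and lies in front of it: drop the spacer into the open steel bin. Draw the blue wedge out of its green keeper and set it down on the shelf, then take it again by its thick end and slide it, thin end first and flat on the shelf, under the steel bar along the tray's free edge until the tray's white pointer stands level with the red band on the gauge post; leave it propped like that and let go. Do not shift the red band, nor the fuse block, torch and lug card.

Things in the scene. Friction and masses are not known exactly. Their poses are not given: they have to be found in the camera images.
- wedge_mid (a point): blue plastic levelling wedge, 160 mm long, 45 mm wide, 0.18 kg; flat underside, sloping top: 4 mm thick at the toe, rising evenly (1 mm in 4 mm) to 44 mm at the butt. This point is its middle: half-way along and across, 12 mm above its underside (it is 24 mm thick here). x points to the toe (80 mm ahead), z up.
- wedge_toe (a point): middle of the wedge's thin front edge, 2 mm above its underside; axes as wedge_mid
- wedge: the wedge as a whole, origin at the middle of its underside, axes as wedge_mid. Its centre of mass is 22 mm behind the middle. At the start it lies flat on the shelf with its butt inside the keeper; only the 65 to 71 mm next to the toe stick out. Once under the tray's bar it stays where it is left, by friction
- keeper: green hood fixed to the shelf that houses the thick end of the wedge: 102 mm long, 63 mm wide, 54 mm high outside; 55 mm wide and 50 mm high inside, closed at the back and roof. Origin at the middle of its open mouth on the shelf; x points straight out of the mouth, the way the wedge is drawn out (it is clear after about 100 mm), z up
- cradle: battery cradle fixed to the shelf, with a hinged tray (about 0.9 kg, 150 mm wide, loaded with a black and orange cell pack, top 67 mm above the shelf). Origin on the shelf right under the middle of the tray's lift bar; x points from the bar to the hinge 175 mm away (the way the wedge is pushed in), y along the bar, z up. Two rest rails below the tray leave a gap 120 mm wide, 160 mm deep, centred on y = 0
- bar (a point): middle of the round steel lift bar along the tray's free edge: 12 mm in diameter, 150 mm long, along y. At rest its middle is 18 mm and its underside 12 mm above the shelf. Lifting the bar by 1 mm lifts the pointer by about 0.9 mm
- pointer (a point): middle of the white pointer on the tray, 4 mm thick, that moves with the tray beside the gauge post, 48 mm above the shelf at rest, 115 mm to the -y side of the cradle's origin; it rises when the tray is wedged up
- mark (a point): middle of the red band on the gauge post (aluminium, 12 mm square, 91 mm high, at x 36, y -115 mm of the cradle). The band is 8 mm high, its middle 57 to 64 mm above the shelf, different each time; held by friction, not to be moved. The pointer is level with the band when the heights of the two points agree within the band's half height, 4 mm
- spacer_mid (a point): orange plastic cell spacer, 90 x 40 x 20 mm (x, y, z), 0.06 kg, lying flat on the shelf in front of the tray's bar, in the wedge's way; this point is its centre, 10 mm above the shelf
- spacer: the spacer as a whole, origin at the middle of its underside, axes as spacer_mid
- bin: open-topped steel bin fixed to the shelf, 190 x 160 mm (x, y), 85 mm high, walls and floor 4 mm; origin at the middle of its underside. Its lid is fixed wide open, leaning away on the bin's -y side up to about 175 mm high
- fuse_block: yellow fuse block 80 x 50 x 42 mm, bystander; origin under its centre
- torch: green torch lying flat, 115 mm long, 36 mm thick, bystander; origin under its middle
- lug_card: wooden card 80 x 100 mm with three copper lugs, 26 mm high, bystander; origin under its centre
There are look-alikes about, which are no part of the job. Of the things shaped like the wedge, the blue one is meant. What is shaped like the keeper but black or pink is not meant.

How it is judged:
By the outcome, as a careful person would: the job done as asked, in the order asked, and still so for the second after the job is handed in, with the robot touching nothing.
It also fails if it takes over 69 s, if anything falls off the work surface, if the arm or the gripper's body presses on something with over 40 N, if the wrist force passes 120 N, or if a joint passes its speed limit or range.

### The arm

A 6-joint arm with a two-finger parallel gripper is mounted at the origin on the work surface. World frame = base frame: x ahead of the robot, y to its left, z up, the work surface at z = 0. Lengths are in m, angles in rad, forces in N, time in s.
With the tool pointing down it reaches from about 0.275 to 0.975 m from the base axis. Payload 8.4 kg.
Tool frame: the origin (TCP) lies at the very end of the fingers, on their centre line; the grasp point (between the pads) lies r.grip_depth behind it (r.grip_depth is the distance from the TCP to the grasp point, in m); z points along the fingers, y is the line along which they close (so a half turn about z gives the same grasp; the last joint's range is limited). The gripper opens to 92 mm and grips with 3 to 60 N. Pads are 20 mm wide; open, the fingers measure 128 mm over their backs; the gripper's body (75 mm by 189 mm) begins 69 mm behind the grasp point.
Start: joints at [-1.106, 0.353, 1.633, -0, 1.155, -0.002], TCP at [0.281, -0.558, 0.215] pointing down, gripper open.
Joint ranges: [-2.63, 2.63], [-0.92, 2.1], [0.06, 2.66], [-1.3, 4.44], [0, 2.69], [-3.02, 3.02]. Speed limits (rad/s): [2.22, 2.22, 2.79, 3.14, 3.14, 3.14].

### API

Orientations are given as a rotation vector (axis times angle).
In Python, from workcell import r gives the robot as it stands. The module is installed in compiled form; this text tells all that it offers.
- The arm moves only by the tool play_rows, never from a script. Its argument "series" is a list that holds one entry, the list of rows, each a list of 5 numbers: the opening, from 0 (shut) to 1 (fully open), then the shift along the tool's x, y, z in units of 40 mm (1.0 is 40 mm), then the turn about the tool's z in units of 8 degrees (1.0 is 8 degrees). A call has 1 to 8 rows; each row shifts and turns the commanded pose from where the row before left it, along the tool's axes as they then stand; what a row does not reach is not made up. A row lasts 1/8 s, in which the tool goes at most 62.5 mm and 10.7 degrees, less where a joint would pass 70% of its speed; a pose out of reach is approached as far as the arm can. A call is refused whole if a number of a shift passes 1 or a number of a turn 1, either way. A call with a gripper value outside its range is refused whole. The fingers move at their own pace and stop on an object; "squeeze" is the grip in N (left out, the last holds). Time passes only in rows, so rows that do not move let the fingers close. It gives the time, the measured TCP pose, the force, the opening and the grip force at its end, in the units of the state.
- r.state(): the state, without advancing time (a new reading comes with each control period).
- r.read_camera(name): name is "scene" or "top"; returns a dict with "image" (400x640x3 uint8, blue, green, red), "fx", "fy", "cx", "cy" (pixels), "k1" (the pictures are not rectified: a ray, as slopes to the right and down, at radius r is drawn at 1 + k1 r^2 times it, then the intrinsics apply), "eye" and "orientation" of the camera in the world. Camera axes: x right, y down, z forward; pixel columns grow to the right and rows downward; lengths in m; the calibration is good to about 2 mm. A picture is of the moment at which its call begins. There is no depth.
- r.finish_job(): hands the job in; it is judged then, once.
The state is a dict: "time": time; "qpos": joint angles; "qd": joint speeds; "effort": joint torques, N m; "tcp_pos": TCP position; "ee_rot": TCP orientation; "contact_force": force on the tool from outside, world axes, zero at the start; "ft_torque": the same for the moment, N m; "gripper_width": finger opening in m; "finger_force": force on a finger pad.
Only numpy, scipy, OpenCV 4.12 (cv2) and the standard library are available. Lean on these libraries where they do the work, as an engineer would, in place of code of your own. Each camera call takes 0.05 s, during which the arm holds its last target. There are 200 camera calls.

## Working session

There is one attempt and no reset: what is moved stays moved. The work goes in short steps, Python scripts to look and compute and a tool call to move; the robot and the scene stay as the last step left them, time stands still between calls to the robot, and variables do not carry over. Pictures are saved under pics/ and viewed, at most 10 in all, crops included, and the job is handed in when it is done.

Besides the shell and the picture viewer there is one more tool, called after "Call:" by a JSON object that holds its "name" and its "arguments", one argument or row to a line. play_rows: Moves the arm, as the interface text tells. Its arguments: {"type":"object","properties":{"series":{"type":"array"},"squeeze":{"type":"number"}},"required":["series"]}

```bash
mkdir -p pics; cat > h.py <<'E'
import numpy as np, cv2
from scipy.spatial.transform import Rotation as R
from workcell import r
def snap(n,f):
    c=r.read_camera(n); cv2.imwrite(f'pics/{f}.png',c['image']); np.save(f'pics/{f}.npy',c,allow_pickle=True); return c
def load(f): return np.load(f'pics/{f}.npy',allow_pickle=True).item()
def rot(c):
    o=np.array(c['orientation'],float)
    return R.from_rotvec(o).as_matrix() if o.size==3 else (o if o.shape==(3,3) else R.from_quat(o).as_matrix())
def ray(c,u,v):
    K=np.array([[c['fx'],0,c['cx']],[0,c['fy'],c['cy']],[0,0,1.]])
    d=(np.array([u,v])-[c['cx'],c['cy']])/[c['fx'],c['fy']]
    p=d.copy()
    for _ in range(20): p=d/(1+c['k1']*(p@p))
    return rot(c)@np.array([*p,1])
def at(c,u,v,z):
    d=ray(c,u,v); e=np.array(c['eye']); return e+d*(z-e[2])/d[2]
def proj(c,P):
    q=rot(c).T@(np.array(P)-c['eye']); s=q[:2]/q[2]; s=s*(1+c['k1']*(s@s)); return s*[c['fx'],c['fy']]+[c['cx'],c['cy']]
E
python3 - <<'E'
from h import *
for n in('top','scene'):
    c=snap(n,n+'0'); print({k:v for k,v in c.items() if k!='image'})
s=r.state(); print(s,r.grip_depth)
E
```

```text
{'fx': 374.75028757627723, 'fy': 374.75028757627723, 'cx': 320.7239515522383, 'cy': 199.3767647950477, 'k1': -0.08362074439815351, 'eye': array([ 0.43654796, -0.1234282 ,  0.9708736 ]), 'orientation': array([-2.14023348,  2.19380006, -0.06962159])}
{'fx': 434.6433598973221, 'fy': 434.6433598973221, 'cx': 314.2427299956855, 'cy': 196.8914399604415, 'k1': -0.07462573982621282, 'eye': array([ 1.07539063, -0.98737795,  0.70041734]), 'orientation': array([-2.04934015, -0.62929798,  0.33455959])}
{'time': 0.1, 'qpos': array([-1.10637248e+00,  3.53596373e-01,  1.63403144e+00, -6.76369086e-06,
        1.15523198e+00, -2.42923482e-03]), 'qd': array([-0.00023799, -0.00254181, -0.00305962,  0.00034554, -0.00010698,
       -0.00054074]), 'effort': array([ 5.96726677e-04, -5.94908130e+01, -3.34929478e+01,  6.98526017e-02,
        1.84230198e-02, -4.84874306e-05]), 'tcp_pos': array([ 0.2810819 , -0.55773061,  0.21393998]), 'ee_rot': array([-3.05519143e+00, -7.26408790e-01,  4.64979570e-04]), 'contact_force': array([ 0.6670322 ,  0.27103301, -0.79948322]), 'ft_torque': array([-0.03813985,  0.01852185, -0.00412373]), 'finger_force': 0.0, 'gripper_width': 0.09192139093976127} 0.0187
```

View pics/top0.png

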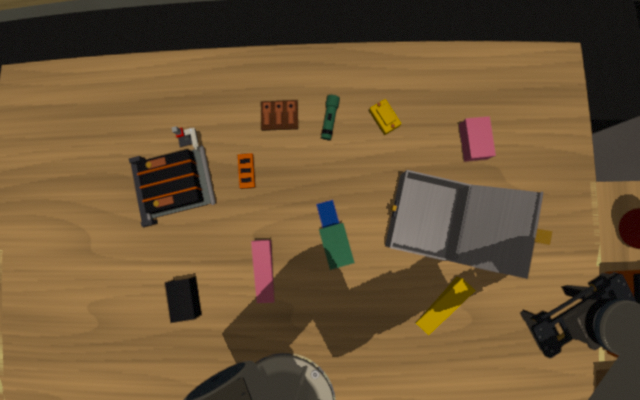

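View pics/scene0.png

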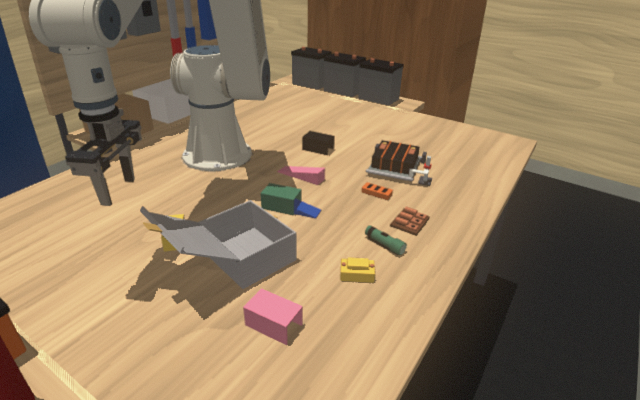

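The top picture shows the cradle at (175,185) with its bar on the right at (207,175) and the gauge at (185,135). The spacer is at (246,171), the blue wedge toe at (327,212) sticking out of the green keeper at (337,245), and the open bin at (425,212). Next I'll measure.

```bash
python3 - <<'E'
from h import *
c=load('top0'); im=c['image']; hsv=cv2.cvtColor(im,cv2.COLOR_BGR2HSV)
def blob(lo,hi,box,z,n):
    x0,y0,x1,y1=box; m=cv2.inRange(hsv,lo,hi); k=np.zeros_like(m); k[y0:y1,x0:x1]=m[y0:y1,x0:x1]
    cs,_=cv2.findContours(k,cv2.RETR_EXTERNAL,cv2.CHAIN_APPROX_NONE); q=max(cs,key=cv2.contourArea)
    P=np.array([at(c,*p[0],z)[:2] for p in q],np.float32)
    rc=cv2.minAreaRect(P*1000); print(n,rc,np.round(cv2.boxPoints(rc)).tolist(), cv2.boundingRect(q))
blob((3,140,100),(18,255,255),(230,145,262,195),.02,'spacer')
blob((105,120,60),(125,255,255),(305,190,350,235),.012,'wedge')
blob((55,60,30),(90,255,255),(310,215,360,275),.054,'keeper')
a=im[110:235,120:265]; b=im[190:280,300:365]
A=cv2.resize(a,None,fx=4,fy=4,interpolation=cv2.INTER_CUBIC)
cv2.imwrite('pics/c1.png',A)
s=load('scene0')['image']
cv2.imwrite('pics/c2.png',cv2.resize(s[130:225,350:450],None,fx=6,fy=6,interpolation=cv2.INTER_CUBIC))
for p in [(406,171),(541,191),(390,246),(467,183),(455,258)]: print(p,at(c,*p,.085))
E
```

```text
spacer ((593.2763061523438, 87.40390014648438), (117.88666534423828, 75.92723083496094), 5.23093843460083) [[531.0, 120.0], [538.0, 44.0], [655.0, 55.0], [649.0, 131.0]] (231, 150, 31, 45)
wedge ((483.02813720703125, -119.6698226928711), (60.06312561035156, 41.18450927734375), 15.146888732910156) [[449.0, -108.0], [459.0, -147.0], [517.0, -132.0], [507.0, -92.0]] (317, 201, 22, 26)
keeper ((402.129638671875, -138.7510223388672), (101.3116683959961, 59.747100830078125), 14.1455078125) [[346.0, -122.0], [360.0, -180.0], [459.0, -155.0], [444.0, -97.0]] (320, 223, 34, 46)
(406, 171) [ 0.575754   -0.31042146  0.085     ]
(541, 191) [ 0.51963848 -0.63871042  0.085     ]
(390, 246) [ 0.3989677  -0.26523282  0.085     ]
(467, 183) [ 0.54331835 -0.4560806   0.085     ]
(455, 258) [ 0.36644711 -0.41787341  0.085     ]
```

View pics/c1.png

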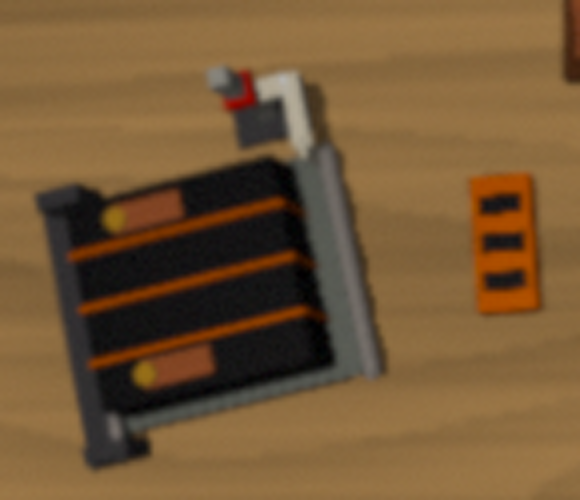

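View pics/c2.png

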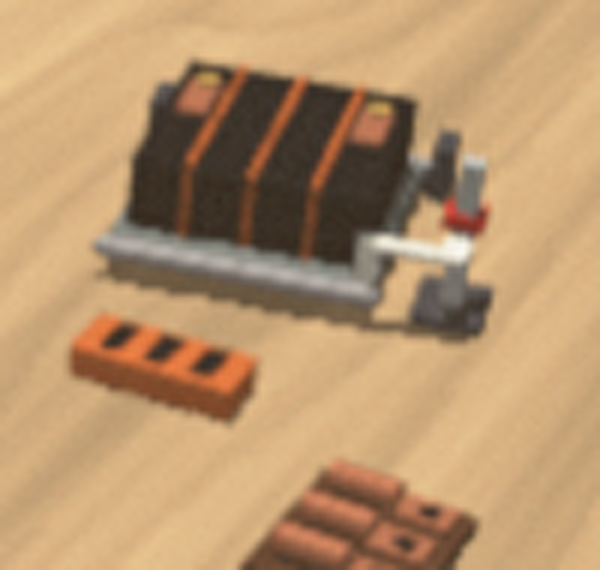

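The crops show the bar from top pixel (201,147) to (213,203). The red band is at (179.5,133) in top and (428,166) in scene. The pointer tip is at about (426,170.5) in scene, just below the band. The spacer lies about 40 mm in front of the bar.

```bash
python3 - <<'E'
from h import *
c=load('top0'); s=load('scene0')
p=lambda x,y:(120+x/4-.4,110+y/4-.4); q=lambda x,y:(350+x/6-.4,130+y/6-.4)
A=at(c,*p(327,150),.02);B=at(c,*p(374,372),.02); print('bar top',A,B,np.linalg.norm(A-B))
A2=at(s,*q(100,243),.02);B2=at(s,*q(378,295),.02); print('bar scene',A2,B2,np.linalg.norm(A2-B2))
S=np.array([at(c,*p(*k),.02)[:2] for k in [(471,178),(531,173),(541,308),(480,314)]]); print('spacer',S.round(3).tolist(),S.mean(0))
m=(A+B)/2; m[2]=0
y=B-A; y[2]=0;y/=np.linalg.norm(y); x=np.cross(y,[0,0,1]); print('cradle o',m,'x',x,np.degrees(np.arctan2(x[1],x[0])))
for px in [(36,-115)]:
    P=m+x*.036-y*.115; print('post',P)
    for h in(.048,.057,.0605,.064,.091): print(h,proj(s,[*P[:2],h]),proj(c,[*P[:2],h]))
for h in(.046,.048,.05): print('ptr',proj(s,[*(m-y*.115)[:2],h]),proj(s,[*(m-y*.115+x*.03)[:2],h]))
h=cv2.cvtColor(s['image'],cv2.COLOR_BGR2HSV); 
k=cv2.inRange(h,(0,150,80),(6,255,255))|cv2.inRange(h,(172,150,80),(180,255,255)); ys,xs=np.nonzero(k[150:185,415:440]); print('red',xs.mean()+415,ys.mean()+150,xs.min()+415,xs.max()+415,ys.min()+150,ys.max()+150)
h=cv2.cvtColor(c['image'],cv2.COLOR_BGR2HSV); 
k=cv2.inRange(h,(0,150,80),(6,255,255))|cv2.inRange(h,(172,150,80),(180,255,255)); ys,xs=np.nonzero(k[120:145,165:200]); print('redtop',xs.mean()+165,ys.mean()+120,xs.min()+165,xs.max()+165,ys.min()+120,ys.max()+120)
print(s['image'][160:178,418:434].sum(2))
K=np.array([at(c,*k,.085)[:2] for k in [(406,171),(467,183),(455,258),(390,246)]]);print(K.mean(0))
E
```

```text
bar top [0.66433583 0.20619359 0.02      ] [0.51739357 0.17403398 0.02      ] 0.15042030127695977
bar scene [0.51942753 0.16913773 0.02      ] [0.66986666 0.20332685 0.02      ] 0.15427516625850107
spacer [[0.642, 0.11], [0.644, 0.071], [0.556, 0.065], [0.553, 0.105]] [0.59895089 0.08757578]
cradle o [0.5908647  0.19011379 0.        ] x [-0.21379835  0.97687781  0.        ] 102.34503894147507
post [0.69550891 0.2498682  0.        ]
0.048 [426.69082895 167.69434863] [181.30221538 133.41633247]
0.057 [427.0947347  165.22744098] [179.93831067 132.50703443]
0.0605 [427.25237454 164.26373132] [179.4012408  132.14894885]
0.064 [427.41033175 163.29757113] [178.86038134 131.78832066]
0.091 [428.63957818 155.76119426] [174.55630124 128.91792057]
ptr [424.8286075  173.15621689] [426.31117162 169.04548211]
ptr [424.91890448 172.60228651] [426.40078368 168.49815411]
ptr [425.00930864 172.04753183] [426.49049948 167.9500289 ]
red 426.7368421052632 165.89473684210526 424 430 163 168
redtop 180.27777777777777 133.44444444444446 176 183 128 137
[[279 246 195 177 188 181 174 236 362 338 329 335 393 5
[... 477 characters left out ...]
27]
 [468 522 512 515 514 470 440 345 282 287 241 259 368 516 528 532]
 [527 538 522 525 526 546 612 599 528 506 371 411 471 520 532 540]
 [657 648 622 607 588 598 684 708 691 684 570 524 517 527 543 549]
 [672 687 688 688 669 677 707 713 725 717 619 541 528 542 551 552]
 [548 559 601 639 634 658 682 698 720 672 527 514 534 548 554 535]
 [495 495 478 500 491 518 553 564 596 519 473 520 548 553 541 530]
 [548 533 523 511 501 480 402 382 401 368 497 549 552 543 526 519]
 [544 546 484 455 458 454 371 337 344 368 524 554 545 537 524 519]
 [534 501 391 325 336 349 350 332 332 359 500 520 531 517 527 525]
 [532 434 317 269 267 305 328 337 334 317 385 395 423 441 491 517]]
[ 0.47112179 -0.36240207]
```

```bash
cat >> h.py <<'E'
def plan(x,y,z,a):
    "shift in tool axes (units of 40 mm) and turn (units of 8 deg) from the present pose"
    s=r.state(); M=R.from_rotvec(s['ee_rot']).as_matrix(); d=M.T@(np.array([x,y,z])-s['tcp_pos'])/.04
    now=np.degrees(np.arctan2(M[1,0],M[0,0])); print('t',round(s['time'],2),'tcp',s['tcp_pos'].round(4),'a',now.round(2),'units',d.round(2),'turn',round((now-a+180)%360-180,2)/8,'w',round(s['gripper_width'],4),'F',s['contact_force'].round(1),'q6',round(s['qpos'][5],2))
E
python3 -c "
from h import *
plan(.599,.0876,.1,4)"
```

```text
t 0.1 tcp [ 0.2811 -0.5577  0.2139] a 26.75 units [ 14.36 -10.83   2.86] turn 2.84375 w 0.0919 F [ 0.7  0.3 -0.8] q6 -0.0
```

Call:
{"name": "play_rows", "arguments": {
  "series": [
    [[0.7,0.9,-0.68,0,0],[0.7,0.9,-0.68,0,0],[0.7,0.9,-0.68,0,0],[0.7,0.9,-0.68,0,0],[0.7,0.9,-0.68,0,0],[0.7,0.9,-0.68,0,0],[0.7,0.9,-0.68,0,0],[0.7,0.9,-0.68,0,0]]
  ],
  "squeeze": 25
}}

```text
time: 1.1
tcp_pos: [0.4408, -0.2328, 0.2144]
ee_rot: [-3.056, -0.726, 0.0]
contact_force: [-0.2, 0.6, 0.0]
gripper_width: 0.0641
finger_force: 0.0
```

Call:
{"name": "play_rows", "arguments": {
  "series": [
    [[0.7,0.9,-0.68,0,0],[0.7,0.9,-0.68,0,0],[0.7,0.9,-0.68,0,0],[0.7,0.9,-0.68,0,0],[0.7,0.9,-0.68,0,0],[0.7,0.9,-0.68,0,0],[0.7,0.9,-0.68,0,0],[0.7,0.8,-0.6,0,0]]
  ]
}}

```text
time: 2.1
tcp_pos: [0.598, 0.0866, 0.2143]
ee_rot: [-3.056, -0.727, 0.001]
contact_force: [-0.4, 0.4, -0.2]
gripper_width: 0.0643
finger_force: 0.0
```

Call:
{"name": "play_rows", "arguments": {
  "series": [
    [[0.7,0,0,0.7,1],[0.7,0,0,0.7,1],[0.7,0,0,0.7,0.8],[0.7,0,0,0.7,0],[0.7,0,0,0,0]]
  ]
}}

```text
time: 2.72
tcp_pos: [0.5958, 0.0848, 0.1004]
ee_rot: [3.139, 0.119, -0.007]
contact_force: [-1.1, 0.4, 0.1]
gripper_width: 0.0642
finger_force: 0.0
```

```bash
python3 -c "
from h import *
plan(.599,.0876,.004,4)"
```

```text
t 2.73 tcp [0.5958 0.0848 0.1004] a 4.36 units [ 0.1  -0.06  2.41] turn 0.045 w 0.0642 F [-1.1  0.4  0.1] q6 1.63
```

Call:
{"name": "play_rows", "arguments": {
  "series": [
    [[0.7,0.1,-0.06,0.8,0],[0.7,0,0,0.8,0],[0.7,0,0,0.5,0],[0.7,0,0,0.3,0],[0.2,0,0,0,0],[0.2,0,0,0,0],[0.2,0,0,0,0],[0.2,0,0,0,0]]
  ]
}}

```text
time: 3.72
tcp_pos: [0.6022, 0.0878, 0.0075]
ee_rot: [-3.139, -0.119, -0.002]
contact_force: [0.1, -0.4, 6.4]
gripper_width: 0.0397
finger_force: 25.0
```

Call:
{"name": "play_rows", "arguments": {
  "series": [
    [[0.2,0,0,-0.5,0],[0.2,0,0,-1,0],[0.2,0,0,-1,0],[0.2,0,0,-1,0],[0.2,0,0,-0.5,0]]
  ]
}}

```text
time: 4.35
tcp_pos: [0.6024, 0.0879, 0.1704]
ee_rot: [-3.139, -0.119, -0.006]
contact_force: [1.1, 1.6, -0.8]
gripper_width: 0.04
finger_force: 25.0
```

```bash
python3 -c "
from h import *
plan(.471,-.362,.11,4)"
```

```text
t 4.35 tcp [0.6024 0.0879 0.1704] a 4.35 units [-4.13 10.97  1.49] turn 0.04375 w 0.04 F [ 1.1  1.6 -0.8] q6 1.64
```

Call:
{"name": "play_rows", "arguments": {
  "series": [
    [[0.2,-0.34,0.91,0,0],[0.2,-0.34,0.91,0,0],[0.2,-0.34,0.91,0,0],[0.2,-0.34,0.91,0,0],[0.2,-0.34,0.91,0,0],[0.2,-0.34,0.91,0,0],[0.2,-0.34,0.91,0,0],[0.2,-0.34,0.91,0,0]]
  ]
}}

```text
time: 5.35
tcp_pos: [0.5146, -0.212, 0.1679]
ee_rot: [3.139, 0.119, 0.001]
contact_force: [-0.1, 1.0, -0.6]
gripper_width: 0.0397
finger_force: 25.0
```

Call:
{"name": "play_rows", "arguments": {
  "series": [
    [[0.2,-0.34,0.91,0,0],[0.2,-0.34,0.91,0,0],[0.2,-0.34,0.91,0,0],[0.2,-0.34,0.91,0,0],[0.2,0,0,0.8,0],[0.2,0,0,0.7,0],[0.2,0,0,0,0],[0.2,0,0,0,0]]
  ]
}}

```text
time: 6.35
tcp_pos: [0.4724, -0.3605, 0.1081]
ee_rot: [3.138, 0.119, 0.002]
contact_force: [0.2, -0.4, -1.2]
gripper_width: 0.0397
finger_force: 25.0
```

```bash
python3 -c "
from h import *
snap('top','t1'); cv2.imwrite('pics/t1c.png',cv2.resize(load('t1')['image'][130:330,290:570],None,fx=2.5,fy=2.5))
plan(.471,-.362,.11,4)"
```

```text
t 6.4 tcp [ 0.4726 -0.3606  0.1083] a 4.36 units [-0.04  0.03 -0.04] turn 0.045 w 0.0395 F [ 0.7  0.7 -0.9] q6 0.84
```

View pics/t1c.png

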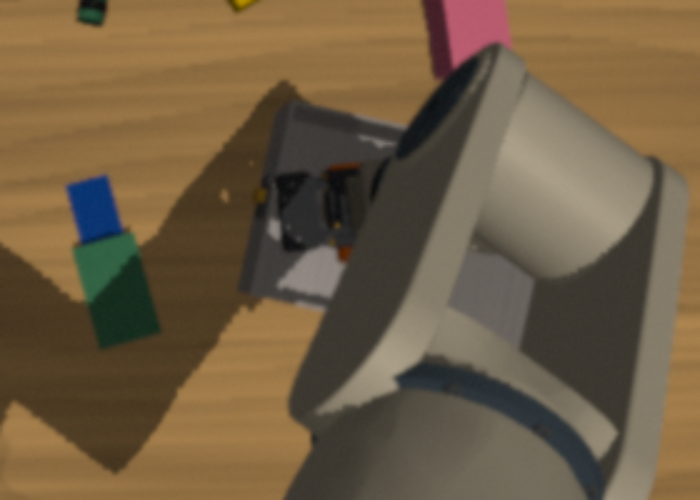

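The spacer hangs over the bin opening, at crop (350,200). I'll release it and then remeasure the wedge, which is now evenly lit in this picture.

Call:
{"name": "play_rows", "arguments": {
  "series": [
    [[0.2,0,0,0.25,0],[0.65,0,0,0,0],[0.65,0,0,0,0],[0.65,0,0,0,0],[0.65,0,0,-0.8,0],[0.65,0,0,-0.8,0]]
  ]
}}

```text
time: 7.15
tcp_pos: [0.4716, -0.36, 0.1611]
ee_rot: [-3.139, -0.119, 0.001]
contact_force: [0.3, 0.4, -0.0]
gripper_width: 0.0597
finger_force: 0.0
```

```bash
python3 - <<'E'
from h import *
c=load('t1'); p=lambda x,y:(290+x/2.5-.3,130+y/2.5-.3)
T=[at(c,*p(*k),.004)[:2] for k in [(67,185),(108,175)]]; K=[at(c,*p(*k),.054)[:2] for k in [(75,246),(134,232),(101,348),(160,333)]]
print(np.round(T,4).tolist(),np.mean(T,0),np.round(K,4).tolist())
f=(K[0]+K[1])/2;b=(K[2]+K[3])/2; d=f-b; ang=np.degrees(np.arctan2(d[1],d[0])); print('mouth',f,'ang',ang,np.linalg.norm(d)); t=np.mean(T,0)-f; print('toe out',np.hypot(*t),np.degrees(np.arctan2(t[1],t[0])))
im=c['image'];h=cv2.cvtColor(im,cv2.COLOR_BGR2HSV);m=cv2.inRange(h,(105,120,60),(125,255,255));n=np.zeros_like(m);n[195:232,312:345]=m[195:232,312:345]
ys,xs=np.nonzero(n); P=np.array([at(c,x,y,.012)[:2] for x,y in zip(xs,ys)])*1000; print('blue',P.mean(0),cv2.minAreaRect(P.astype(np.float32)),cv2.fitLine(P.astype(np.float32),cv2.DIST_L2,0,.01,.01).ravel())
u=np.array([np.cos(np.radians(ang)),np.sin(np.radians(ang))]); g=f+.034*u; print(g); plan(*g,.08,ang)
E
```

```text
[[0.509, -0.0923], [0.5183, -0.135]] [ 0.51368612 -0.11366551] [[0.4454, -0.1004], [0.4576, -0.1583], [0.346, -0.1233], [0.3591, -0.1808]]
mouth [ 0.45148699 -0.12934724] ang 12.913392075087298 0.1014687198061937
toe out 0.06414551977896776 14.150578939205406
blue [ 482.9147611  -119.81703716] ((483.13885498046875, -119.97411346435547), (59.84565734863281, 41.053165435791016), 14.59180736541748) [ 9.6436083e-01  2.6459050e-01  4.8291476e+02 -1.1981704e+02]
[ 0.4846271  -0.12174899]
t 7.15 tcp [ 0.4716 -0.36    0.1611] a 4.34 units [ 0.78 -5.91  2.03] turn -1.07125 w 0.0597 F [ 0.3  0.4 -0. ] q6 0.84
```

Call:
{"name": "play_rows", "arguments": {
  "series": [
    [[0.75,0.11,-0.85,0,0],[0.75,0.11,-0.85,0,0],[0.75,0.11,-0.85,0,0],[0.75,0.11,-0.85,0,0],[0.75,0.11,-0.85,0,0],[0.75,0.11,-0.85,0,0],[0.75,0.11,-0.85,0.7,-0.6],[0.75,0,0,0.9,-0.54]]
  ]
}}

```text
time: 8.15
tcp_pos: [0.4855, -0.1189, 0.0969]
ee_rot: [3.118, 0.376, 0.004]
contact_force: [1.0, -0.5, -0.1]
gripper_width: 0.0689
finger_force: 0.0
```

Call:
{"name": "play_rows", "arguments": {
  "series": [
    [[0.75,0,0,0.4,0],[0.75,0,0,0,0],[0.75,0,0,0,0]]
  ]
}}

```text
time: 8.52
tcp_pos: [0.4853, -0.1211, 0.0815]
ee_rot: [3.12, 0.366, 0.002]
contact_force: [1.0, 0.3, -0.5]
gripper_width: 0.0693
finger_force: 0.0
```

```bash
python3 -c "
from h import *
plan(.485,-.1205,.004,13.5)"
```

```text
t 8.53 tcp [ 0.4853 -0.1211  0.0815] a 13.37 units [-0.01 -0.02  1.94] turn -0.01625 w 0.0693 F [ 1.   0.3 -0.5] q6 1.09
```

Call:
{"name": "play_rows", "arguments": {
  "series": [
    [[0.75,0,0,0.7,0],[0.75,0,0,0.7,0],[0.75,0,0,0.4,0],[0.75,0,0,0.12,0],[0.3,0,0,0,0],[0.3,0,0,0,0],[0.3,0,0,0,0],[0.3,0,0,0,0]]
  ],
  "squeeze": 40
}}

```text
time: 9.52
tcp_pos: [0.4851, -0.1206, 0.0045]
ee_rot: [3.12, 0.368, 0.002]
contact_force: [-0.8, -0.4, 7.7]
gripper_width: 0.0442
finger_force: 40.0
```

Call:
{"name": "play_rows", "arguments": {
  "series": [
    [[0.3,0.3,0,0,0],[0.3,0.4,0,0,0]]
  ]
}}

```text
time: 9.78
tcp_pos: [0.5084, -0.114, 0.0044]
ee_rot: [-3.119, -0.369, 0.01]
contact_force: [-11.5, -2.4, 17.8]
gripper_width: 0.0441
finger_force: 40.1
```

Call:
{"name": "play_rows", "arguments": {
  "series": [
    [[0.3,0,0,-0.05,0],[0.3,0.45,0,0,0],[0.3,0.5,0,0,0],[0.3,0.5,0,0,0],[0.3,0.5,0,0,0],[0.3,0.4,0,0,0],[0.3,0,0,0,0]]
  ]
}}

```text
time: 10.65
tcp_pos: [0.6045, -0.0918, 0.0057]
ee_rot: [3.12, 0.369, 0.002]
contact_force: [0.9, -0.2, -1.7]
gripper_width: 0.044
finger_force: 40.1
```

```bash
python3 -c "
from h import *
snap('top','t2');snap('scene','s2')
a=cv2.resize(load('t2')['image'][60:310,220:420],(400,500));b=cv2.resize(load('s2')['image'][130:270,200:360],(400,350));b=cv2.copyMakeBorder(b,0,150,0,0,0);cv2.imwrite('pics/m2.png',np.hstack([a,b]))
plan(.485,-.1205,.004,13.5)"
```

```text
t 10.75 tcp [ 0.6026 -0.092   0.0055] a 13.47 units [-3.03  0.01  0.04] turn -0.00375 w 0.0443 F [-0.8 -0.5 -1.4] q6 1.18
```

View pics/m2.png

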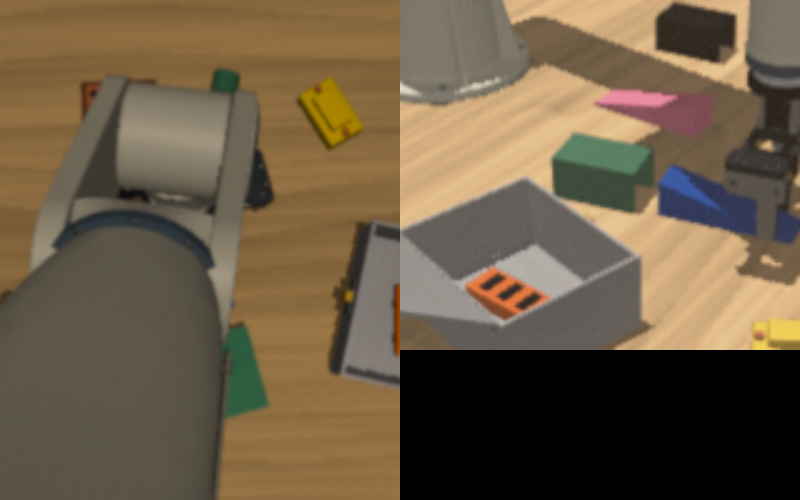

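The spacer lies in the bin. The wedge is out of the keeper, with about 20 mm between them, and is held at its toe. I'll set it down, back off along it and take the butt.

Call:
{"name": "play_rows", "arguments": {
  "series": [
    [[0.3,0,0,0.04,0],[0.8,0,0,0,0],[0.8,0,0,0,0],[0.8,0,0,-0.4,0],[0.8,-0.3,0,-0.4,0],[0.8,-0.8,0,0,0],[0.8,-0.8,0,0,0],[0.8,-0.68,0,0,0]]
  ]
}}

```text
time: 11.75
tcp_pos: [0.5012, -0.1164, 0.0374]
ee_rot: [3.12, 0.368, 0.001]
contact_force: [0.2, -0.6, 0.1]
gripper_width: 0.0739
finger_force: 0.0
```

Call:
{"name": "play_rows", "arguments": {
  "series": [
    [[0.8,0,0,0.3,0],[0.8,0,0,0.3,0],[0.8,0,0,0.12,0],[0.3,0,0,0,0],[0.3,0,0,0,0],[0.3,0,0,0,0],[0.3,0,0,0,0]]
  ]
}}

```text
time: 12.62
tcp_pos: [0.503, -0.1161, 0.0075]
ee_rot: [3.12, 0.368, 0.001]
contact_force: [0.5, 1.3, -1.0]
gripper_width: 0.045
finger_force: 40.0
```

```bash
python3 - <<'E'
from h import *
o=np.array([.59086,.19011]); a=np.radians(102.35); x=np.array([np.cos(a),np.sin(a)])
print('x',x,'pre',o-.165*x,'final',o-.057*x)
plan(*(o-.165*x),.06,102.35); plan(*(o-.165*x),.06,13.5)
E
```

```text
x [-0.21388294  0.9768593 ] pre [0.62615068 0.02892822] final [0.60305133 0.13442902]
t 12.62 tcp [ 0.503  -0.1161  0.0075] a 13.47 units [ 3.84 -2.81 -1.31] turn -11.11 w 0.045 F [ 0.5  1.3 -1. ] q6 1.11
t 12.62 tcp [ 0.503  -0.1161  0.0075] a 13.47 units [ 3.84 -2.81 -1.31] turn -0.00375 w 0.045 F [ 0.5  1.3 -1. ] q6 1.11
```

Call:
{"name": "play_rows", "arguments": {
  "series": [
    [[0.3,0,0,-0.5,0],[0.3,0,0,-0.7,0],[0.3,0,0,-0.6,0],[0.3,0.77,-0.56,0,0],[0.3,0.77,-0.56,0,0],[0.3,0.77,-0.56,0,0],[0.3,0.77,-0.56,0,0],[0.3,0.77,-0.56,0,0]]
  ]
}}

```text
time: 13.62
tcp_pos: [0.6269, 0.0297, 0.0793]
ee_rot: [3.12, 0.368, -0.001]
contact_force: [-0.2, -0.5, -2.1]
gripper_width: 0.0448
finger_force: 40.0
```

Call:
{"name": "play_rows", "arguments": {
  "series": [
    [[0.3,0,0,0,-0.9],[0.3,0,0,0,-0.9],[0.3,0,0,0,-0.9],[0.3,0,0,0,-0.9],[0.3,0,0,0,-0.9],[0.3,0,0,0,-0.9],[0.3,0,0,0,-0.9],[0.3,0,0,0,-0.9]]
  ]
}}

```text
time: 14.62
tcp_pos: [0.6262, 0.0286, 0.0792]
ee_rot: [-2.553, -1.831, 0.001]
contact_force: [0.1, -1.0, -1.7]
gripper_width: 0.0442
finger_force: 40.0
```

Call:
{"name": "play_rows", "arguments": {
  "series": [
    [[0.3,0,0,0,-0.9],[0.3,0,0,0,-0.9],[0.3,0,0,0,-0.9],[0.3,0,0,0,-0.9],[0.3,0,0,0,-0.31],[0.3,0,0,0,0],[0.3,0,0,0,0]]
  ]
}}

```text
time: 15.5
tcp_pos: [0.6264, 0.0286, 0.0793]
ee_rot: [-1.971, -2.446, 0.0]
contact_force: [0.2, 0.2, -1.5]
gripper_width: 0.0445
finger_force: 40.0
```

```bash
python3 - <<'E'
from h import *
plan(.6262,.0289,.008,102.35)
for n in('top','scene'): snap(n,n+'3')
a=cv2.resize(load('top3')['image'][90:240,110:310],(400,300));b=cv2.resize(load('scene3')['image'][130:230,310:450],(400,286));b=cv2.copyMakeBorder(b,0,14,0,0,0);cv2.imwrite('pics/m3.png',np.hstack([a,b]))
E
```

```text
t 15.5 tcp [0.6264 0.0286 0.0793] a 102.29 units [ 0.01 -0.    1.78] turn -0.0075 w 0.0445 F [ 0.2  0.2 -1.5] q6 -0.17
```

View pics/m3.png

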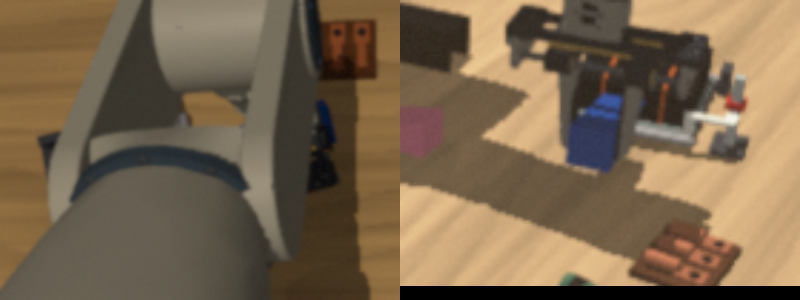

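Call:
{"name": "play_rows", "arguments": {
  "series": [
    [[0.3,0,0,0.7,0],[0.3,0,0,0.7,0],[0.3,0,0,0.38,0],[0.3,0,0,0,0],[0.62,0,0,0,0],[0.62,0,0,0,0],[0.3,0,0,0,0],[0.3,0,0,0,0]]
  ]
}}

```text
time: 16.6
tcp_pos: [0.6267, 0.0287, 0.0085]
ee_rot: [1.969, 2.447, 0.001]
contact_force: [0.4, 0.2, 1.8]
gripper_width: 0.0445
finger_force: 40.0
```

Call:
{"name": "play_rows", "arguments": {
  "series": [
    [[0.3,0,0,0,0],[0.3,0.5,0,0,0],[0.3,0.5,0,0,0],[0.3,0.4,0,0,0],[0.3,0.3,0,0,0],[0.3,0.3,0,0,0],[0.3,0,0,0,0]]
  ]
}}

```text
time: 17.48
tcp_pos: [0.6092, 0.1085, 0.0085]
ee_rot: [1.968, 2.449, 0.001]
contact_force: [0.2, -0.8, 5.7]
gripper_width: 0.0448
finger_force: 40.0
```

```bash
python3 - <<'E'
from h import *
plan(.6030,.1344,.0075,102.35)
for n in('top','scene'): snap(n,n+'4')
a=cv2.resize(load('top4')['image'][90:240,110:310],(400,300));b=cv2.resize(load('scene4')['image'][140:200,360:440],(400,300),interpolation=cv2.INTER_CUBIC);cv2.imwrite('pics/m4.png',np.hstack([a,b]))
E
```

```text
t 17.48 tcp [0.6092 0.1085 0.0085] a 102.43 units [ 0.67 -0.01  0.02] turn 0.01 w 0.0448 F [ 0.2 -0.8  5.7] q6 -0.04
```

View pics/m4.png

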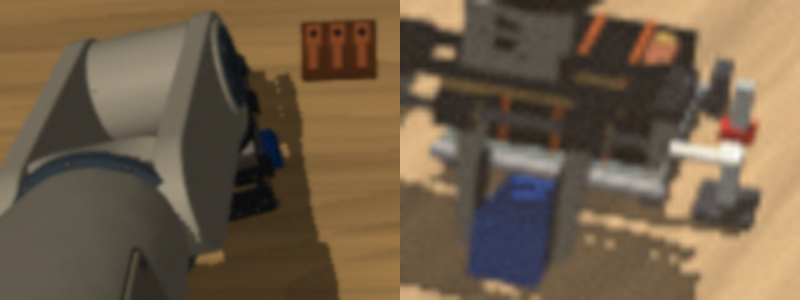

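```bash
python3 - <<'E'
from h import *
o=np.array([.59086,.19011]); a=np.radians(102.35); x=np.array([np.cos(a),np.sin(a)]); y=np.array([-x[1],x[0]])
c=load('top0'); p=lambda u,v:(120+u/4-.4,110+v/4-.4)
for n,k,z in [('armcorner',(297,80),.05),('tip',(258,85),.05),('armroot',(308,150),.05),('posttop',(217,77),.091),('band',(238,92),.062)]:
    P=at(c,*p(*k),z)[:2]-o; print(n,(P@x).round(4),(P@y).round(4))
for f in('scene0','scene4'):
    im=load(f)['image'].astype(float)
    red=im[:,:,2]-im[:,:,:2].mean(2); mn=im.min(2)
    print(f); print('red',red[148:172,426:431].mean(1).round().tolist()); print('min',mn[148:172,426:430].mean(1).round().tolist())
    for col in range(419,426): 
        w=np.clip(mn[166:176,col]-140,0,None); print(col,round((w*np.arange(166,176)).sum()/max(w.sum(),1),2),round(w.sum()),end=' | ')
    print()
E
```

```text
armcorner 0.0013 -0.1157
tip 0.0268 -0.119
armroot 0.0034 -0.0691
posttop 0.0377 -0.1156
band 0.0365 -0.1135
scene0
red [59.0, 60.0, 61.0, 59.0, 55.0, 55.0, 56.0, 50.0, 30.0, 17.0, 17.0, 18.0, 15.0, 17.0, 18.0, 23.0, 29.0, 50.0, 84.0, 86.0, 58.0, 36.0, 32.0, 32.0]
min [121.0, 122.0, 127.0, 124.0, 120.0, 115.0, 116.0, 130.0, 156.0, 150.0, 116.0, 106.0, 104.0, 105.0, 105.0, 105.0, 102.0, 86.0, 59.0, 40.0, 65.0, 132.0, 186.0, 198.0]
419 170.87 163 | 420 171.04 164 | 421 171.19 170 | 422 171.32 142 | 423 171.43 173 | 424 171.01 296 | 425 170.96 336 | 
scene4
red [58.0, 58.0, 59.0, 58.0, 54.0, 53.0, 56.0, 49.0, 29.0, 16.0, 17.0, 16.0, 14.0, 15.0, 17.0, 22.0, 29.0, 50.0, 83.0, 81.0, 53.0, 36.0, 29.0, 31.0]
min [120.0, 124.0, 125.0, 124.0, 119.0, 114.0, 117.0, 130.0, 154.0, 150.0, 113.0, 105.0, 104.0, 104.0, 103.0, 102.0, 102.0, 86.0, 56.0, 44.0, 102.0, 172.0, 199.0, 187.0]
419 169.82 151 | 420 169.92 159 | 421 170.05 159 | 422 170.16 164 | 423 170.31 142 | 424 170.07 240 | 425 170.02 304 |
```

```bash
cat > fit.py <<'E'
from h import *
from scipy.optimize import minimize
o=np.array([.59086,.19011]); a=np.radians(102.35); x=np.array([np.cos(a),np.sin(a)]); y=np.array([-x[1],x[0]])
def hull(c,ctr,hx,hy,z0,z1):
    P=[proj(c,[*(o+x*(ctr[0]+i*hx)+y*(ctr[1]+j*hy)),z]) for i in(-1,1) for j in(-1,1) for z in(z0,z1)]
    return cv2.convexHull(np.array(P,np.float32))
S=16
def cover(h,off,box):
    u0,v0,u1,v1=box; m=np.zeros(((v1-v0)*S,(u1-u0)*S),np.uint8)
    cv2.fillConvexPoly(m,np.round(((h.reshape(-1,2)+off-[u0,v0]+.5)*S)).astype(np.int32),1)
    return m.reshape(v1-v0,S,u1-u0,S).mean((1,3))
if __name__=='__main__':
    c=load('scene0'); im=c['image'].astype(float); box=(420,150,436,172)
    lab=cv2.cvtColor(c['image'],cv2.COLOR_BGR2LAB).astype(float)
    red=(im[:,:,2]-im[:,:,1])[150:172,420:436]; print(red.astype(int)[8:])
    sat=(im[:,:,2]-im[:,:,0])[150:172,420:436]; print(sat.astype(int)[:10])
    post=hull(c,(.036,-.115),.006,.006,.0,.091); print('post top hull', post.reshape(-1,2).round(1).tolist())
    for hw in(.008,.009,.01,.011):
        for z in(.057,.06,.064):
            h=hull(c,(.036,-.115),hw,hw,z-.004,z+.004).reshape(-1,2); print(hw,z,h.min(0).round(1),h.max(0).round(1))
E
python3 fit.py
```

```text
[[  4   9   8   7   8  13  26   9   3   2   8  34  38  37  39  38]
 [  7   9   9  10  10  11  19   8   4   6  14  38  41  37  38  37]
 [  8   9   9   8  11  11  14   6   3   4  17  39  38  37  38  40]
 [  9   9   8   9   9  16  11   5   2   6  26  40  37  35  38  40]
 [ 21  14   9   7  18  34   9   5   4   7  31  40  37  37  38  38]
 [ 31  24  19  19  68  79  19   2   2  10  46  52  40  38  38  40]
 [ 34  35  32  35 111 119  30   7   1  15  61  70  41  36  40  39]
 [ 37  38  38  41 108 125  64  51  21  32  61  64  40  39  37  37]
 [ 39  39  37  46  84 110  91  93  60  69  78  49  38  38  41  36]
 [ 40  38  37  53  64  71  74  76  78  85  82  45  40  39  38  38]
 [ 42  37  39  46  45  32  37  40  53  66  56  39  38  38  40  37]
 [ 39  39  39  37  23  10   7  10  20  44  42  38  40  38  37  37]
 [ 16  19  26  25   8   3   3   3  12  35  38  39  37  37  37  37]
 [  6   6   9   8   5   4   2   2  11  35  40  37  38  37  37  37]]
[[77 76 77 74 79 82 82 80 82 86 88 83 84 84 84 83]
 [77 77 77 58 62 66 73 82 84 85 86 83 84 84 83 88]
 [78 79 74 37 17 25 45 82 85 85 83 84 85 87 88 88]
 [80 81 
[... 345 characters left out ...]
88]]
post top hull [[430.79998779296875, 155.3000030517578], [426.70001220703125, 180.10000610351562], [426.1000061035156, 181.8000030517578], [422.5, 181.10000610351562], [426.5, 156.1999969482422], [427.0, 154.6999969482422]]
0.008 0.057 [424.  162.6] [430.1 167.8]
0.008 0.06 [424.2 161.8] [430.3 167. ]
0.008 0.064 [424.4 160.7] [430.5 165.9]
0.009 0.057 [423.7 162.4] [430.5 168. ]
0.009 0.06 [423.8 161.6] [430.6 167.2]
0.009 0.064 [424.  160.5] [430.8 166.1]
0.01 0.057 [423.3 162.3] [430.8 168.2]
0.01 0.06 [423.5 161.4] [431.  167.4]
0.01 0.064 [423.6 160.3] [431.2 166.3]
0.011 0.057 [423.  162.1] [431.2 168.4]
0.011 0.06 [423.1 161.2] [431.3 167.6]
0.011 0.064 [423.3 160.1] [431.5 166.5]
```

The white pointer (scene row 170.1) has risen about 4 mm, as the geometry predicts. The band sits at about 57.5 mm, so the wedge needs about 25 mm more.

Call:
{"name": "play_rows", "arguments": {
  "series": [
    [[0.3,0.2,0,0,0],[0.3,0.2,0,0,0],[0.3,0.15,0,0,0],[0.3,0.07,0,0,0],[0.3,0,0,0,0],[0.3,0,0,0,0]]
  ]
}}

```text
time: 18.32
tcp_pos: [0.6041, 0.1314, 0.0085]
ee_rot: [1.967, 2.448, -0.0]
contact_force: [1.9, -6.9, 5.5]
gripper_width: 0.045
finger_force: 40.0
```

```bash
cat > lift.py <<'E'
from h import *
import sys
f=sys.argv[1]; snap('scene',f); plan(.6030,.1344,.0075,102.35)
def rows(n):
    m=load(n)['image'].min(2).astype(float); out=[]
    for col in range(419,424):
        w=np.clip(m[164:176,col]-140,0,None); out.append((w*np.arange(164,176)).sum()/max(w.sum(),1))
    return np.array(out)
d=rows('scene0')-rows(f); print('pixels',d.round(2),'pointer z mm',48+np.median(d)/.277)
E
python3 lift.py s5
```

```text
t 18.38 tcp [0.6042 0.1314 0.0085] a 102.41 units [ 0.08 -0.01  0.03] turn 0.0075 w 0.0448 F [ 2.  -6.8  5.8] q6 -0.0
pixels [2.95 3.   2.98 2.82 2.71] pointer z mm 58.66606129063222
```

Call:
{"name": "play_rows", "arguments": {
  "series": [
    [[0.6,0,0,0,0],[0.75,0,0,0,0],[0.75,0,0,0,0],[0.75,0,0,-0.5,0],[0.75,0,0,-0.8,0],[0.75,0,0,-1,0],[0.75,-0.8,0,-0.5,0],[0.75,-1,0,0,0]]
  ]
}}

```text
time: 19.38
tcp_pos: [0.6212, 0.0608, 0.124]
ee_rot: [1.966, 2.446, 0.006]
contact_force: [0.8, 0.3, -0.0]
gripper_width: 0.0688
finger_force: 0.0
```

Call:
{"name": "play_rows", "arguments": {
  "series": [
    [[0.75,-1,0,0,0],[0.75,-1,0,0,0],[0.75,-1,0,0,0],[0.75,-1,0,0,0],[0.75,-1,0,0,0],[0.75,0,0,0,0]]
  ]
}}

```text
time: 20.12
tcp_pos: [0.6629, -0.1372, 0.1216]
ee_rot: [1.972, 2.443, 0.001]
contact_force: [-0.3, 1.1, -0.6]
gripper_width: 0.0688
finger_force: 0.0
```

```bash
python3 lift.py s6; python3 - <<'E'
from h import *
snap('top','t6')
f=lambda n,b:cv2.resize(load(n)['image'][b[1]:b[3],b[0]:b[2]],(400,300),interpolation=cv2.INTER_CUBIC)
cv2.imwrite('pics/m6.png',np.vstack([np.hstack([f('s6',(360,140,440,200)),f('scene0',(360,140,440,200))]),np.hstack([f('t6',(110,90,310,240)),f('s6',(210,120,450,300))])]))
E
```

```text
t 20.18 tcp [ 0.6624 -0.1356  0.1213] a 102.22 units [ 6.91 -0.02  2.84] turn -0.01625 w 0.0691 F [-0.2 -1.2 -0.2] q6 -0.42
pixels [2.87 2.99 2.96 2.82 2.7 ] pointer z mm 58.36521893202809
```

View pics/m6.png

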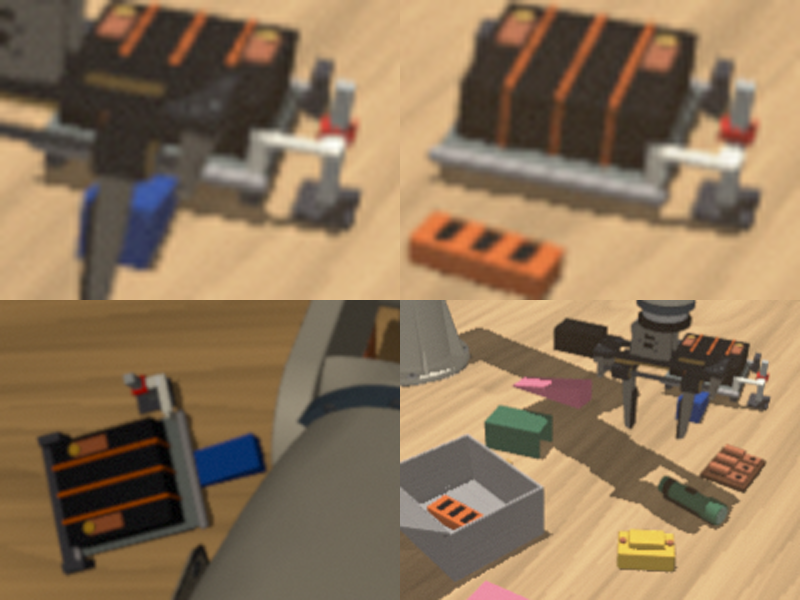

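The wedge stays under the bar at (230,460) in the lower-left panel. The pointer is at about 58 mm against a band at about 57.5 mm. The spacer is in the bin, the bystanders haven't moved and the arm is clear.

```bash
python3 -c "
from h import *
print(r.finish_job())"
```

```text
the job is handed in; nothing more can be done
None
```

The job is handed in at about 20 s: the spacer is in the bin, and the blue wedge is under the bar and let go, holding the pointer at about 58 mm against a red band I measured at about 57.5 mm (allowed difference 4 mm); no verdict was returned.

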